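# Open the sprung-latch key drawer

### The job

Open the key drawer of the wooden box: gently turn the red lever knob on top clockwise (seen from above) until you feel it come up against its stop, wherever that is today, hold it there about a second without forcing it, then let go so that it springs back by itself and the drawer pops part-way out. Then draw the drawer out towards its front, all the way to its end, and leave it open, without pushing the other things on the ledge about.

Things in the scene. Friction and masses are not known exactly. Their poses are not given: they have to be found in the camera images.
- keybox: light wooden key box fixed to the ledge, 200 x 200 mm, flat top 90 mm above the ledge. Origin: centre of its underside; z up; its front (the drawer side) faces its own -x, y is along the front. It stays in place, but stands at a different place and yaw each time.
- latch_base: base of the latch on the box's top. Origin: on the knob's vertical turning axis at the height of the box's top (90 mm up), 45 mm behind the box's front face, 55 mm to -y of its middle; axes parallel to the box's. It holds the knob's stop, hidden inside the skirt and reset each time: it is met somewhere between 0.9 and 1.5 rad, cannot be seen or read, only felt as a sudden rigid resistance.
- lever_end (a point): point on the red lever knob's centre line, 50 mm out from the turning axis, 31.5 mm above the box's top. The lever is a straight bar 14 mm thick, from the axis out to 66 mm, from 17 to 46 mm above the box's top, with a hub of 18 mm radius. Axes turn with it: y outwards along it; at rest y is the box's +y. Its end moves to the box's +x when turned clockwise: push on its own -x side.
- hub_top (a point): top of the red knob on its turning axis, 46 mm above the box's top. Beneath the lever are a dark round skirt (radius 42 mm, top 17 mm above the box's top) and a steel hook sector (radius 67 mm, top 16 mm above the box's top) that at rest reaches 22 mm out over the box's front edge, on the front right. The knob is plastic: at its stop, push no more than 20 N at 50 mm out (1 Nm) beyond the spring.
- latch_knob (a joint): angle of the red lever knob, rad: 0 at rest, growing clockwise seen from above. A spring resists, 3 N at 50 mm out at rest growing to 6 N at 1.45 rad (plus up to 1 N of rubbing), and returns it by itself when let go. The hook frees the drawer at about 0.8 rad; the stop lies further on.
- key_drawer (a joint): how far the drawer is out, m: about 0.002 while latched, pops by itself to about 0.065 when the hook frees it and stays where it is left, 0.130 at its end stop. Drawing it takes about 0.5 N plus 12 N per m/s.
- drawer_pull (a point): on the top edge of the drawer's front board, at its inner (rear) face, 45 mm to +y of the middle, 86 mm above the ledge; axes parallel to the box's, the drawer opens along -x. The board is 12 mm thick (from here to -x), 198 mm wide. Behind it the tray is open on top, 70 mm deep below this point; once popped there is about 63 mm from the board to the box's front: hook the board from inside or pinch it.
- post_top (a point): top of the steel post (12 mm across, 15 mm high) on the drawer's front board, 55 mm to -y of its middle, which the latch hook holds
- shoe_tree_mid (a point): orange shoe tree, 190 x 58 x 44 mm, loose bystander; point 18 mm above its underside at its middle; must not be moved
- shoehorn_mid (a point): steel spoon-shaped shoehorn lying flat, 198 x 42 x 9 mm, loose bystander; point at its middle, 3 mm up; must not be moved
- jar_mid (a point): closed blue ceramic jar, 94 mm across, 117 mm high, loose bystander; point at its centre, 58 mm up; must not be moved
- glasses_case_mid (a point): closed black sunglasses case, 160 x 66 x 44 mm, lying on the rear half of the box's top, loose bystander; point at its centre, 22 mm up; must not be moved
- shoe_brush_mid (a point): wooden shoe brush on its bristles, 160 x 46 x 42 mm, loose bystander; point 20 mm up; must not be moved
- polish_tin_mid (a point): flat round shoe-polish tin, 84 mm across, 26 mm high, loose bystander; point at its centre, 13 mm up; must not be moved

How it is judged:
By the outcome, as a careful person would: the job done as asked, in the order asked, and still so for the second after the job is handed in, with the robot touching nothing.
It also fails if it takes over 59 s, if anything falls off the work surface, if the arm or the gripper's body presses on something with over 40 N, if the wrist force passes 120 N, or if a joint passes its speed limit or range.

### The arm

A 6-joint arm with a two-finger parallel gripper is mounted at the origin on the work surface. World frame = base frame: x ahead of the robot, y to its left, z up, the work surface at z = 0. Lengths are in mm, angles in rad, forces in N, time in s.
With the tool pointing down it reaches from about 300 to 875 mm from the base axis. Payload 6.4 kg.
Tool frame: the origin (TCP) lies at the very end of the fingers, on their centre line; the grasp point (between the pads) lies 19 mm behind it (grip_point_offset is the distance from the TCP to the grasp point, in mm); z points along the fingers, y is the direction in which the jaws open and shut (so a half turn about z gives the same grasp; the last joint's range is limited). The gripper opens to 85 mm and grips with 20 to 120 N. Pads are 22 mm wide; open, the fingers measure 114 mm over their backs; the gripper's body (76 mm by 85 mm) begins 54 mm behind the grasp point. The pads swing forward as they close: fully open they stand 13 mm farther back than shut.
Start: joints at [-1.471, 0.181, 1.607, -0, 1.354, -0.206], TCP at [173.123, -548.333, 231.288] pointing down, gripper open.
Joint ranges: [-2.99, 2.99], [-0.89, 2.07], [0.3, 2.58], [-1.14, 4.28], [0, 2.63], [-3.12, 3.12]. Speed limits (rad/s): [2.57, 2.57, 3.01, 3.14, 3.14, 3.14].

### API

Orientations are given as a unit quaternion [w, x, y, z].
In Python, from workcell import get_state, read_camera, job_done, outline_of, grip_point_offset gives the robot as it stands.
- The arm moves only by the tool carry_out, never from a script. Its argument "deltas" is a list of rows, each a list of 7 numbers: the closure in counts, from 0 (fully open) to 255 (shut), then the shift along the tool's x, y, z in mm, then the turn, a rotation vector about the tool's x, y, z in rad. In form: [[hand, dx, dy, dz, ax, ay, az], ...]. A call has 1 to 8 rows; each row is the pose to reach, as a shift and turn from the pose commanded when the call began, along the tool's axes at that moment; what a row does not reach only later rows make up. A row lasts 1/10 s, in which the tool goes at most 50 mm and 8.59 degrees, less where a joint would pass 70% of its speed; a pose out of reach is approached as far as the arm can. A call with a gripper value outside its range is refused whole. The fingers move at their own pace and stop on an object; "squeeze" is the grip in N (left out, the last holds). Time passes only in rows, so rows that repeat a pose let the fingers close. It gives the time, the measured TCP pose, the force and the opening at its end, in the units of the state.
- get_state(): the state, without advancing time (a new reading comes with each control period).
- read_camera(name): name is "scene" or "top"; returns a dict with "color" (384x512x3 uint8, red, green, blue), "camera_matrix" (3x3 intrinsics, pixels), "R" (3x3) and "t" (3): a world point X has camera coordinates R X + t. Camera axes: x right, y down, z forward; pixel columns grow to the right and rows downward; lengths in mm; the calibration is good to about 2 mm. A picture is of the moment at which its call begins. There is no depth.
- job_done(): hands the job in, once; it reports no verdict.
Trained networks look in a picture, given as the dict that the camera call returned (one of the last four; its "shot" number tells which), for a name from the list of things; names that differ only in an ending like _2 or _b are one class to them, and where a whole thing is asked for, a point or a joint stands for the part that bears it (a point fixed in the world has none). Each returns a list of dicts, best first, with "conf" (0 to 1); they miss things now and then, are a little off and sometimes report something else, mostly with a low value. They report only what shows in the picture. A call takes as long as a camera call.
- outline_of(picture, label): "mask" (384x512 bool, what is visible of it) and "bbox" ([left, top, right, bottom] in pixels, round what is visible of it).
The state is a dict: "time_s": time; "joint_pos": joint angles; "joint_velocities": joint speeds; "joint_torque": joint torques, N m; "tool_pos": TCP position; "orientation": TCP orientation; "ft_force": force on the tool from outside, world axes, zero at the start; "moment": the same for the moment, N m; "grip_width": opening from 0.0 (shut) to 1.0 (fully open).
Only numpy, scipy, OpenCV 4.12 (cv2) and the standard library are available. Lean on these libraries where they do the work, as an engineer would, in place of code of your own. Each camera call takes 0.05 s, during which the arm holds its last target.

## Working session

There is one attempt and no reset: what is moved stays moved. The work goes in short steps, Python scripts to look and compute and a tool call to move; the robot and the scene stay as the last step left them, time stands still between calls to the robot, and variables do not carry over. Pictures are saved under pics/ and viewed, and the job is handed in when it is done.

Besides the shell and the picture viewer there is one more tool, called after "Call:" by a JSON object that holds its "op" and its "data". carry_out: Moves the arm, as the interface text tells. Its arguments: {"type":"object","properties":{"deltas":{"type":"array"},"squeeze":{"type":"number"}},"required":["deltas"]}

```bash
ls; mkdir -p pics
cat > a.py <<'E'
from workcell import *
import cv2,numpy as np
s=get_state(); print(s)
for n in ("scene","top"):
    p=read_camera(n); cv2.imwrite(f"pics/{n}0.png",p["color"][:,:,::-1])
    print(n,p["camera_matrix"],p["R"],p["t"])
    np.savez(f"{n}0.npz",**{k:p[k] for k in("color","camera_matrix","R","t")})
    for l in ("keybox","latch_base","latch_knob","key_drawer","jar_mid","glasses_case_mid"):
        o=outline_of(p,l)
        for i,q in enumerate(o[:2]):
            ys,xs=np.nonzero(q["mask"]); print(l,round(q["conf"],2),q["bbox"],xs.mean(),ys.mean(),len(xs))
            if i==0: np.save(f"m_{n}_{l}.npy",q["mask"])
E
python3 a.py
```

```text
pics
{'time_s': 0.0, 'joint_pos': array([-1.47131877e+00,  1.81549443e-01,  1.60798123e+00,  3.12481047e-06,
        1.35380723e+00, -2.06301247e-01]), 'joint_velocities': array([ 0.00115291,  0.00050719, -0.00024629,  0.00076803,  0.00016316,
        0.00022244]), 'joint_torque': array([ 1.44872181e-03, -4.44857061e+01, -3.51336908e+01, -2.63992379e-04,
        8.67529248e-03,  8.27989197e-06]), 'tool_pos': array([ 173.05764261, -547.7711376 ,  230.39237214]), 'orientation': array([-8.71298412e-04,  9.88334840e-01,  1.52294068e-01,  4.81096142e-05]), 'ft_force': array([ 0.57374275, -0.01058982,  0.20568327]), 'moment': array([-0.0180336 ,  0.01621801,  0.02959277]), 'grip_width': 0.9930024251949267}
scene [[476.64524445   0.         261.20128452]
 [  0.         476.64524445 188.9705894 ]
 [  0.           0.           1.        ]] [[-0.51694653  0.85586067 -0.01639499]
 [ 0.66508875  0.38951382 -0.63713102]
 [-0.53890931 -0.34026679 -0.77058112]] [ 263.46234326 -326.24110293 1594.37290782]
keybox 0.77 [157.5, 154.7, 270.5, 266.3] 220.82693991942546 209.9656682431249 5709
latch_base 0
[... 763 characters left out ...]
    1.        ]] [[ 0.01486834 -0.99987087  0.00609783]
 [-0.99039614 -0.01556527 -0.1373798 ]
 [ 0.13745697 -0.00399666 -0.99049968]] [  29.84352558  589.93119687 1008.97970181]
keybox 0.71 [253.1, 120.7, 340.9, 210.5] 296.50635670177985 176.2035960770069 5506
latch_base 0.48 [300.6, 172.4, 335.9, 199.2] 309.47058823529414 188.05882352941177 34
latch_knob 0.65 [290.8, 164.6, 337.3, 212.0] 319.24092664092666 187.28339768339768 1295
key_drawer 0.75 [254.0, 198.2, 331.5, 212.4] 283.36041666666665 204.87291666666667 480
jar_mid 0.61 [205.8, 141.6, 249.2, 187.2] 225.84765957446808 163.75574468085105 1175
glasses_case_mid 0.71 [262.2, 118.8, 334.3, 152.7] 296.9494290375204 133.67536704730833 1839
```

```bash
python3 -c "
import cv2
a=cv2.imread('pics/top0.png');cv2.imwrite('pics/top0c.png',cv2.resize(a[100:260,180:380],None,fx=4,fy=4*0.93,interpolation=2))
a=cv2.imread('pics/scene0.png');cv2.imwrite('pics/scene0c.png',cv2.resize(a[100:280,130:320],None,fx=3.3,fy=3.3,interpolation=2))"
```

```text
(no output)
```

View pics/top0.png

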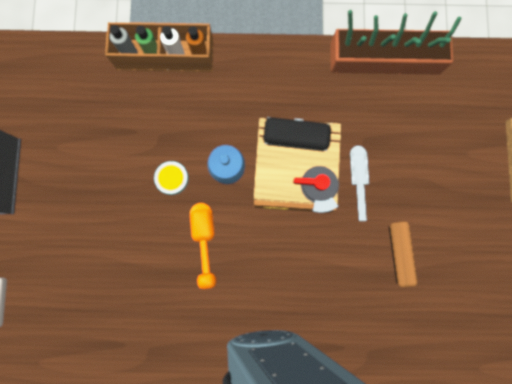

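View pics/scene0.png

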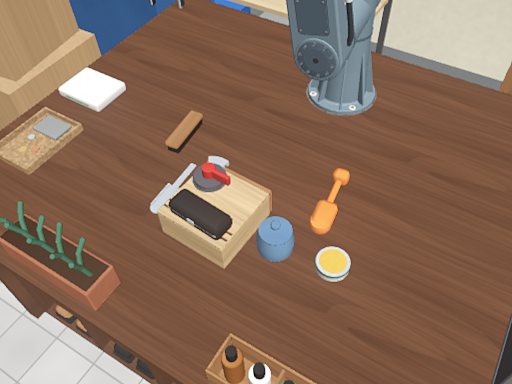

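```bash
ls pics
```

```text
scene0.png
scene0c.png
top0.png
top0c.png
```

View pics/top0c.png

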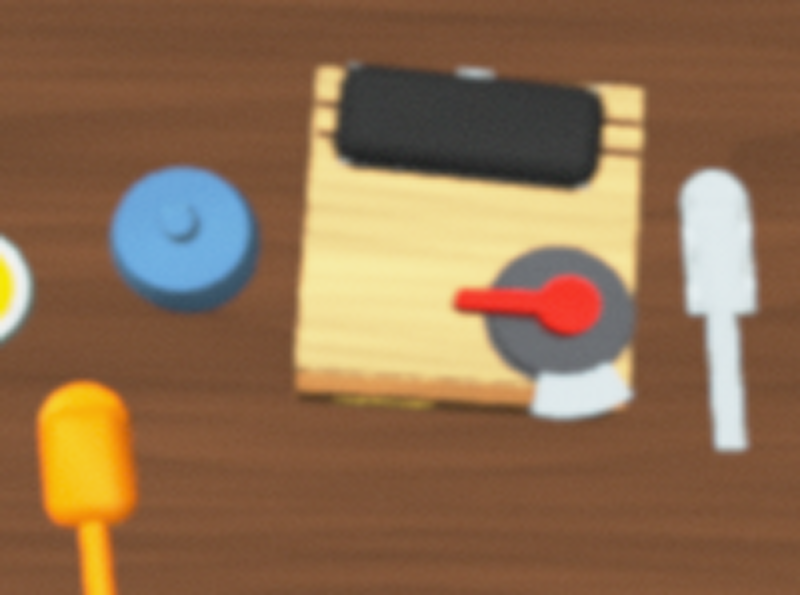

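View pics/scene0c.png

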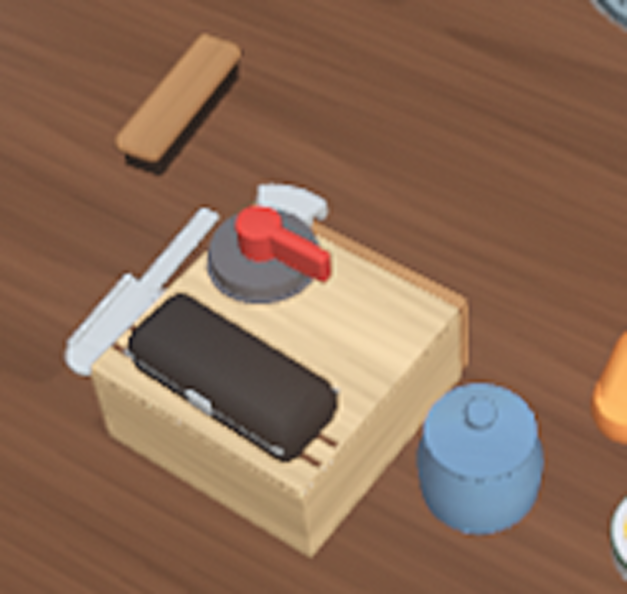

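```bash
cat > fit.py <<'E'
import numpy as np,cv2
from scipy.optimize import least_squares
C={n:np.load(f"{n}0.npz") for n in("top","scene")}
def proj(n,X):
    c=C[n];Y=np.atleast_2d(X)@c["R"].T+c["t"];return (Y@c["camera_matrix"].T)[:,:2]/Y[:,2:]
def T(p,X):
    c,s=np.cos(p[2]),np.sin(p[2]);X=np.atleast_2d(X)
    return np.c_[p[0]+c*X[:,0]-s*X[:,1],p[1]+s*X[:,0]+c*X[:,1],X[:,2]]
def hull(n,P):
    h=cv2.convexHull(P.astype(np.float32));return h
red={}
for n in C:
    im=C[n]["color"].astype(int);m=(im[...,0]>150)&(im[...,1]<70)&(im[...,2]<70)
    k,l,st,ce=cv2.connectedComponentsWithStats(m.astype(np.uint8));i=1+np.argmax(st[1:,4]);red[n]=l==i;print(n,st[i],ce[i])
corn=[((100,100,90),'top',(259.2,117.7)),((100,-100,90),'top',(341.2,123.7)),((-100,100,90),'top',(255,199)),
((-100,100,90),'scene',(270.9,190.9)),((100,100,90),'scene',(223.3,250.6)),((100,-100,90),'scene',(158.8,213)),((100,100,0),'scene',(224.5,268.2))]
# knob points: hub centre disc + bar for red silhouette centroid
t=np.linspace(0,2*np.pi,40)
def knob(th=0):
    hub=np.concatenate([np.c_[18*np.cos(t),18*np.sin(t),0*t+z] for z in(107,136)])
    bar=np.array([(x,y,z) for x in(-7,7) for y in(0,66) for z in(107,136)],float)
    R=np.array([[np.cos(th),np.sin(th)],[-np.sin(th),np.cos(th)]])
    for q in(hub,bar): q[:,:2]=q[:,:2]@R.T; q[:,:2]+=(-55,-55)
    return hub,bar
def sil(n,p,th=0):
    m=np.zeros((384*4,512*4),np.uint8)
    for q in knob(th):
        P=proj(n,T(p,q));cv2.fillConvexPoly(m,np.round((cv2.convexHull(P.astype(np.float32))+.5)*4*16).astype(np.int32),1,shift=4)
    ys,xs=np.nonzero(m);return np.array([xs.mean()/4-.375,ys.mean()/4-.375]),m
def res(p):
    r=[(proj(n,T(p,X))[0]-uv) for X,n,uv in corn]
    for n in C:
        ys,xs=np.nonzero(red[n]); r.append(2*(sil(n,p)[0]-[xs.mean(),ys.mean()]))
    return np.ravel(r)
if __name__=="__main__":
    s=least_squares(res,[650,-100,0],diff_step=1e-3,loss='soft_l1');print(s.x,s.fun.reshape(-1,2).round(1))
    p=s.x
    for nm,X in dict(axis=(-55,-55,90),lever_end=(-55,-5,121.5),pull=(-102,45,86)).items(): print(nm,T(p,X).round(1))
    for n in C:
        im=cv2.resize(C[n]["color"][:,:,::-1].copy(),None,fx=4,fy=4,interpolation=2)
        E=[]
        for z in(0,90):
            q=[(-100,-100,z),(100,-100,z),(100,100,z),(-100,100,z)]
            P=(proj(n,T(p,q))+.5)*4;cv2.polylines(im,[np.round(P).astype(np.int32)],True,(0,255,0),1)
        cs,_=cv2.findContours(sil(n,p)[1],0,2);cv2.drawContours(im,cs,-1,(255,255,0),1)
        x0,y0=((240,105) if n=='top' else (145,140));cv2.imwrite(f"pics/fit_{n}.png",im[y0*4:(y0+135)*4,x0*4:(x0+140)*4])
E
python3 fit.py
```

```text
top [295 175  34  15 271] [315.44280443 181.74169742]
scene [202 170  28  15 144] [216.18055556 177.32638889]
[ 6.60671055e+02 -6.03020188e+01  6.20676937e-05] [[  0.4   0.1]
 [ -0.2  -4.6]
 [  3.4  -0.3]
 [ -7.3  -0. ]
 [ -4.2  -2. ]
 [ -7.    0.4]
 [ -2.3   0.2]
 [  4.4  -5.6]
 [-14.3  -6.2]]
axis [[ 605.7 -115.3   90. ]]
lever_end [[605.7 -65.3 121.5]]
pull [[558.7 -15.3  86. ]]
```

```bash
sed -i 's/least_squares(res,\[650,-100,0\],diff_step=1e-3/least_squares(lambda q:res(q-[0,500,3]),[650,400,2.95],diff_step=1e-3,x_scale=[100,100,1]/; s/p=s.x$/p=s.x-[0,500,3];print(p)/' fit.py
sed -i "s/m=(im\[...,0\]>150).*/m=(im[...,0]>130)\&(im[...,0]>2*im[...,1]+15)\&(im[...,2]<im[...,1]+60)\&(im[...,0]>2*im[...,2]+15)\&(im[...,1]<100)/" fit.py
python3 fit.py
```

```text
top [294 174  36  16 326] [315.15337423 181.3006135 ]
scene [202 163  28  22 329] [214.26443769 173.27355623]
[654.42020974 446.35641276   2.970834  ] [[-1.1  1.4]
 [-1.7 -1. ]
 [-0.6  1. ]
 [-3.4  0.6]
 [-2.  -2.4]
 [-3.4 -1.6]
 [-0.3 -0.2]
 [-2.   1.3]
 [-1.7  0.7]]
[ 6.54420210e+02 -5.36435872e+01 -2.91660009e-02]
axis [[ 597.8 -107.    90. ]]
lever_end [[599.3 -57.  121.5]]
pull [[553.8  -5.7  86. ]]
```

View pics/fit_top.png

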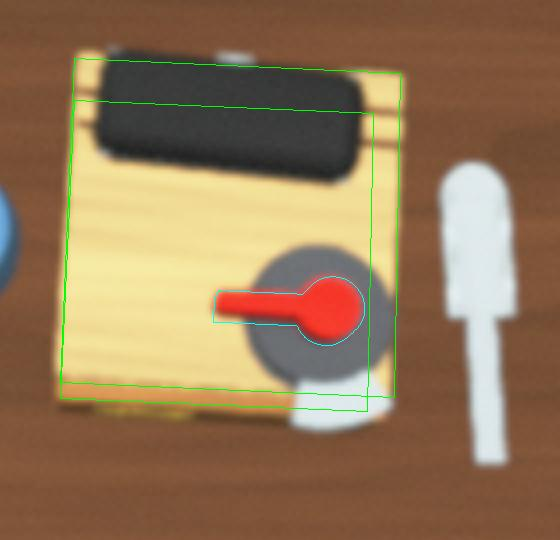

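View pics/fit_scene.png

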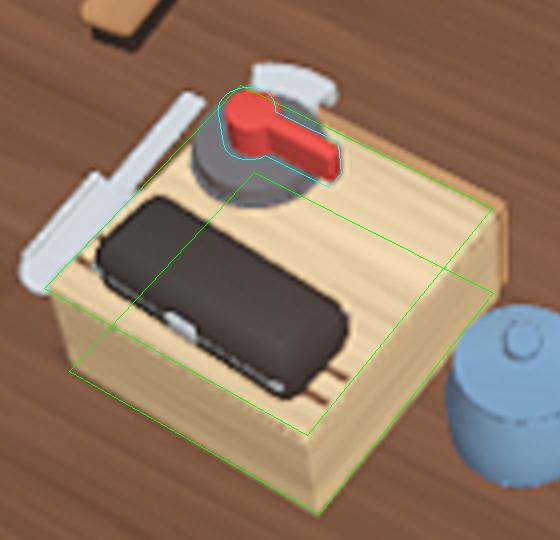

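```bash
python3 - <<'E'
s=open('fit.py').read()
a=s.index("corn=[");b=s.index("# knob points")
s=s[:a]+"""corn=[((100,100,90),'top',(258.8,117.5)),((100,-100,90),'top',(340,122.5)),((-100,100,90),'top',(255.2,199)),
((-100,100,90),'scene',(268.5,191.3)),((100,100,90),'scene',(222.7,248)),((100,100,0),'scene',(224.5,268.2))]
"""+s[b:]
s=s.replace(",loss='soft_l1'","").replace("diff_step=1e-3","diff_step=5e-3")
s=s.replace("r.append(2*(","r.append(1.5*(")
open('fit.py','w').write(s)
E
python3 fit.py
```

```text
top [294 174  36  16 326] [315.15337423 181.3006135 ]
scene [202 163  28  22 329] [214.26443769 173.27355623]
[654.72237313 446.22472463   2.97179143] [[-0.7  1.5]
 [-0.4  0.1]
 [-0.7  1. ]
 [-1.1  0.2]
 [-1.5  0.3]
 [-0.3 -0.1]
 [-1.3  0.8]
 [-1.5  0.6]]
[ 6.54722373e+02 -5.37752754e+01 -2.82085719e-02]
axis [[ 598.2 -107.2   90. ]]
lever_end [[599.6 -57.2 121.5]]
pull [[554.   -5.9  86. ]]
```

View pics/fit_top.png

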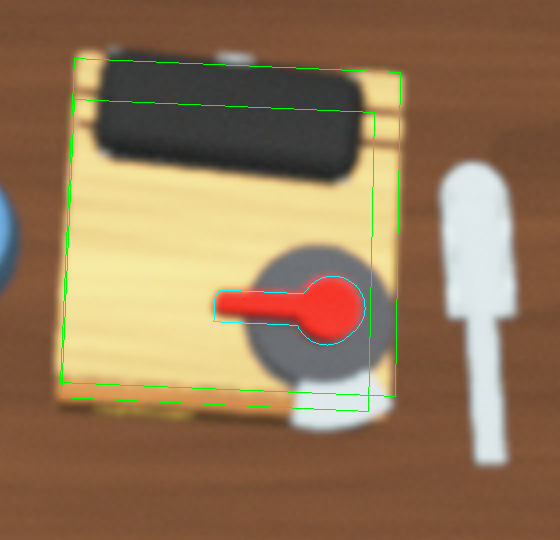

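View pics/fit_scene.png

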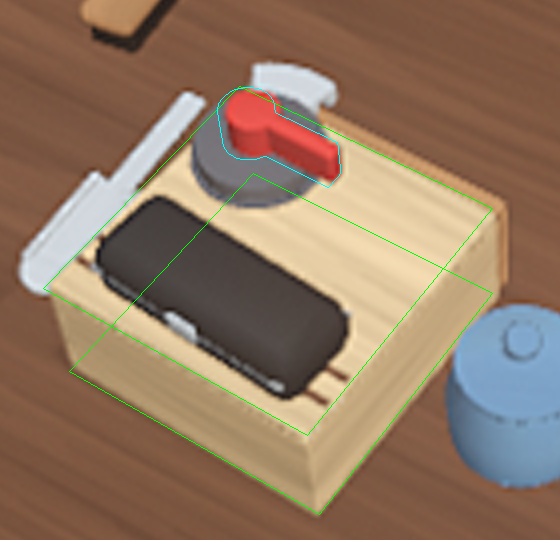

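Run:
```python
from fit import *
from scipy.optimize import minimize
def f(q,off=True,pr=1.5):
    p=q[:3]*[10,10,.02]+[655,-54,0]; o={'top':q[3:5],'scene':q[5:7]}
    r=[(proj(n,T(p,X))[0]+o[n]-uv) for X,n,uv in corn]
    for n in C:
        ys,xs=np.nonzero(red[n]); r.append(1.5*(sil(n,p)[0]+o[n]-[xs.mean(),ys.mean()]))
    r=np.ravel(r)
    return np.concatenate([r,q[3:]/pr])
for pr in(1e-4,1,3):
    s=least_squares(lambda q:f(q,pr=pr),np.ones(7)*.01,diff_step=.05,x_scale='jac') if 0 else minimize(lambda q:(f(q,pr=pr)**2).sum(),np.ones(7)*.01,method='Powell',options=dict(maxiter=100))
    q=s.x;p=q[:3]*[10,10,.02]+[655,-54,0];print(pr,s.fun,p,q[3:].round(2));print(f(q)[:-4].reshape(-1,2).round(1).tolist());print(T(p,(-55,-55,90)).round(1))
```

```text
top [294 174  36  16 326] [315.15337423 181.3006135 ]
scene [202 163  28  22 329] [214.26443769 173.27355623]
0.0001 13.112466199498778 [ 6.54765038e+02 -5.38756902e+01 -2.74530320e-02] [ 0. -0.  0. -0.]
[[-0.7, 1.5], [-0.4, 0.0], [-0.6, 1.0], [-1.2, 0.1], [-1.5, 0.3], [-0.3, -0.1], [-1.2, 0.7], [-1.6, 0.6]]
[[ 598.3 -107.3   90. ]]
1 3.8868403961572477 [ 6.55017985e+02 -5.38993597e+01 -3.07887985e-02] [ 0.58 -0.49  0.97 -0.26]
[[0.1, 0.8], [0.3, -0.4], [-0.2, 0.2], [-0.2, 0.1], [-0.8, 0.1], [0.4, -0.3], [-0.5, -0.1], [-0.2, 0.2]]
[[ 598.4 -107.2   90. ]]
3 2.2714348779222906 [ 6.55103826e+02 -5.38995996e+01 -3.20887373e-02] [ 0.68 -0.54  1.14 -0.37]
[[0.2, 0.7], [0.4, -0.5], [-0.1, 0.1], [-0.0, 0.1], [-0.7, 0.1], [0.5, -0.3], [-0.4, -0.2], [0.1, 0.2]]
[[ 598.4 -107.1   90. ]]
```

```bash
cat > h.py <<'E'
import numpy as np
from scipy.spatial.transform import Rotation as Ro
P=np.array([655,-54,-.031])
def b2w(x,y,z):
    c,s=np.cos(P[2]),np.sin(P[2]);return np.array([P[0]+c*x-s*y,P[1]+s*x+c*y,z])
def w2b(X):
    c,s=np.cos(P[2]),np.sin(P[2]);d=np.array(X[:2])-P[:2];return np.array([c*d[0]+s*d[1],-s*d[0]+c*d[1],X[2]])
def delta(pos,R,tpos,tyaw):
    """tool-frame shift and rotvec to (tpos, tool-x yaw tyaw, down)"""
    Rt=Ro.from_euler('z',tyaw)*Ro.from_euler('x',np.pi)
    return R.inv().apply(np.array(tpos)-pos), (R.inv()*Rt).as_rotvec()
def st():
    from workcell import get_state
    s=get_state();q=s["orientation"];R=Ro.from_quat([q[1],q[2],q[3],q[0]]);x=R.apply([1,0,0])
    print("t",s["time_s"],"pos",s["tool_pos"].round(1),"yaw",round(np.arctan2(x[1],x[0]),3),"F",s["ft_force"].round(1),"M",s["moment"].round(2),"w",round(s["grip_width"],2),"j",s["joint_pos"].round(2))
    return s,R
def bp(C,uv,z):
    d=np.linalg.inv(C["camera_matrix"])@[uv[0],uv[1],1];R=C["R"];o=-R.T@C["t"];d=R.T@d;return o+d*(z-o[2])/d[2]
E
python3 - <<'E'
from h import *
C=np.load("top0.npz")
m=np.load("m_top_glasses_case_mid.npy")
for u in range(266,334,6):
    v=np.nonzero(m[:,u])[0]
    if len(v): print(u,v.max(),w2b(bp(C,(u,v.max()+.5),112)).round(0))
print("jar",w2b(bp(C,(225.8,163.8),60)))
t0=np.array([173.123,-548.333,231.288]);R=Ro.from_euler('z',2*np.arctan2(.152294,.988335))*Ro.from_euler('x',np.pi)
print("start tgt",b2w(-83,-10,190)); print(delta(t0,R,b2w(-83,-10,190),np.pi-.031))
E
```

```text
266 142 [ 36.  79. 112.]
272 144 [ 31.  64. 112.]
278 146 [ 27.  50. 112.]
284 146 [ 28.  36. 112.]
290 147 [ 26.  21. 112.]
296 147 [ 27.   7. 112.]
302 148 [ 25.  -7. 112.]
308 149 [ 23. -22. 112.]
314 150 [ 22. -36. 112.]
320 151 [ 20. -50. 112.]
326 149 [ 25. -64. 112.]
jar [-10.05343215 175.82698179  60.        ]
start tgt [571.72992796 -61.42260747 190.        ]
(array([ 526.69389869, -344.3294214 ,   41.288     ]), array([ 0.00000000e+00,  3.43490736e-16, -2.80481471e+00]))
```

Call:
{"op": "carry_out", "data": {"deltas": [[255,40,-26,0,0,0,-0.14],[255,80,-52,0,0,0,-0.28],[255,120,-78,0,0,0,-0.42],[255,160,-105,0,0,0,-0.56],[255,200,-131,0,0,0,-0.7],[255,240,-157,0,0,0,-0.84],[255,280,-183,0,0,0,-0.98],[255,320,-209,0,0,0,-1.12]], "squeeze": 40}}

```text
time_s: 1.5
tool_pos: [416.3, -251.1, 231.7]
orientation: [0.0, 0.755, 0.656, 0.0]
ft_force: [0.5, 0.4, 0.6]
grip_width: -0.003
```

```bash
python3 -c "
from h import *
s,R=st();print(delta(s['tool_pos'],R,b2w(-83,-10,190),np.pi-.031))"
```

```text
t 1.5 pos [ 416.3 -251.1  231.7] yaw 1.431 F [0.5 0.4 0.6] M [-0.04 -0.01 -0.04] w -0.0 j [-0.79 -0.02  1.82 -0.    1.34 -0.65]
(array([209.4507577 , 127.47853378,  41.63796255]), array([ 8.03695395e-05,  1.07281634e-03, -1.67924037e+00]))
```

Call:
{"op": "carry_out", "data": {"deltas": [[255,26,15,0,0,0,-0.14],[255,52,31,0,0,0,-0.28],[255,79,47,0,0,0,-0.42],[255,105,63,0,0,0,-0.56],[255,131,79,0,0,0,-0.7],[255,157,95,0,0,0,-0.84],[255,183,111,0,0,0,-0.98],[255,209,127,0,0,0,-1.12]]}}

```text
time_s: 2.3
tool_pos: [572.0, -63.1, 231.4]
orientation: [0.0, 0.291, 0.957, 0.0]
ft_force: [-0.8, 0.5, -0.0]
grip_width: 0.005
```

```bash
python3 -c "
from h import *
s,R=st();print(delta(s['tool_pos'],R,b2w(-83,-10,190),np.pi-.031))"
```

```text
t 2.3 pos [572.  -63.1 231.4] yaw 2.552 F [-0.8  0.5 -0. ] M [-0.01 -0.04  0.03] w 0.01 j [-0.32  0.18  1.61  0.    1.35 -1.3 ]
(array([ 1.146623  ,  1.26241441, 41.36518305]), array([ 5.24630784e-06,  2.30309055e-04, -5.58893469e-01]))
```

Call:
{"op": "carry_out", "data": {"deltas": [[255,1,1,10,0,0,-0.14],[255,1,1,20,0,0,-0.28],[255,1,1,32,0,0,-0.42],[255,1,1,50,0,0,-0.56],[255,1,1,65,0,0,-0.56],[255,1,1,80,0,0,-0.56],[255,1,1,80,0,0,-0.56]]}}

```text
time_s: 3.0
tool_pos: [569.3, -62.4, 148.6]
orientation: [-0.002, 0.019, 1.0, 0.001]
ft_force: [-0.4, -0.3, -0.6]
grip_width: 0.002
```

```bash
cat > v.py <<'E'
import sys,cv2
from h import *
from workcell import *
k=sys.argv[1]
s,R=st();print("box",w2b(s['tool_pos']).round(1),"yaw want 3.111")
p=read_camera("scene");a=p["color"][:,:,::-1];q=read_camera("top")["color"][:,:,::-1]
np.savez(f"s{k}.npz",**{i:p[i] for i in("color","camera_matrix","R","t")})
A=cv2.resize(a[120:290,130:320],(400,358),interpolation=2);B=cv2.resize(q[100:260,210:390],(400,356),interpolation=2)
cv2.imwrite(f"pics/v{k}.png",np.hstack([A[:356],B]))
E
python3 v.py 1
```

```text
t 3.0 pos [569.3 -62.4 148.6] yaw 3.103 F [-0.4 -0.3 -0.6] M [ 0.05  0.01 -0.02] w 0.0 j [-0.32  0.27  1.68  0.    1.2  -1.85]
box [-85.4 -11.1 148.6] yaw want 3.111
```

View pics/v1.png

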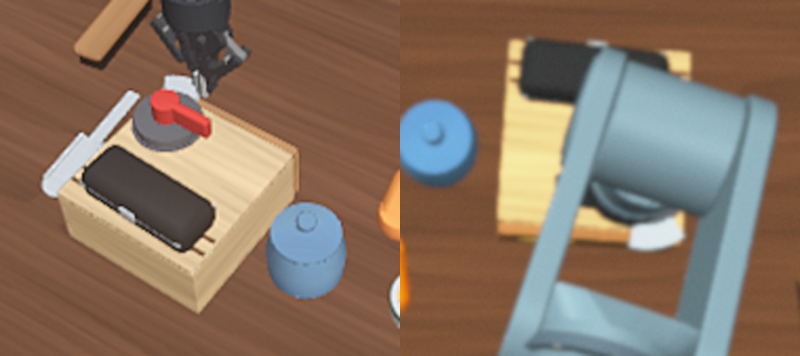

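Scene view (left): the finger tips at about (205,80) are in front of the red lever (180,110), with the lever at rest. Descending next.

Call:
{"op": "carry_out", "data": {"deltas": [[255,0,0,13,0,0,0],[255,0,0,26,0,0,0],[255,0,0,37,0,0,0],[255,0,0,37,0,0,0]]}}

```text
time_s: 3.5
tool_pos: [569.3, -62.3, 111.8]
orientation: [-0.002, 0.018, 1.0, 0.001]
ft_force: [-0.2, -0.9, -0.5]
grip_width: 0.001
```

```bash
python3 v.py 2
```

```text
t 3.5 pos [569.3 -62.3 111.8] yaw 3.106 F [-0.2 -0.9 -0.5] M [-0.02  0.03 -0.02] w 0.0 j [-0.32  0.31  1.71  0.    1.13 -1.85]
box [-85.4 -11.  111.8] yaw want 3.111
```

View pics/v2.png

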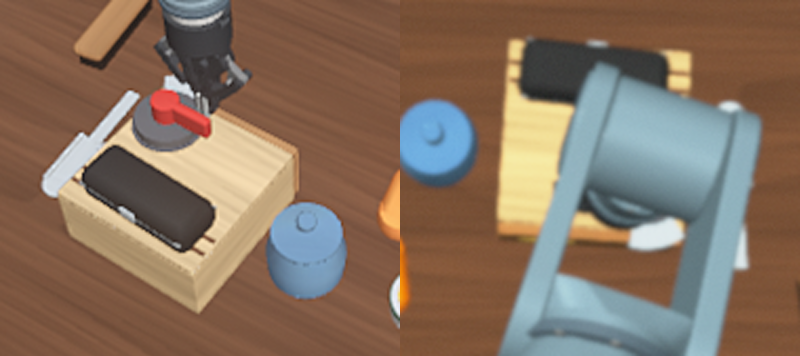

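The finger tips, at about (200,95), are at lever height just in front of the red bar. Approaching slowly.

Call:
{"op": "carry_out", "data": {"deltas": [[255,-4,0,-1,0,0,0],[255,-8,0,-1,0,0,0],[255,-9,0,-1,0,0,0],[255,-10,0,-1,0,0,0]]}}

```text
time_s: 4.0
tool_pos: [580.3, -63.3, 115.7]
orientation: [-0.001, 0.018, 1.0, -0.0]
ft_force: [-9.4, -0.8, 7.9]
grip_width: -0.004
```

Call:
{"op": "carry_out", "data": {"deltas": [[255,-1,0,0,0,0,0],[255,-2,0,0,0,0,0]]}}

```text
time_s: 4.2
tool_pos: [581.2, -63.2, 115.6]
orientation: [-0.002, 0.018, 1.0, 0.0]
ft_force: [-11.0, 0.0, 8.0]
grip_width: -0.001
```

Call:
{"op": "carry_out", "data": {"deltas": [[255,-1,0,0,0,0,0],[255,-2,0,0,0,0,0]]}}

```text
time_s: 4.4
tool_pos: [583.1, -63.0, 115.6]
orientation: [-0.002, 0.018, 1.0, 0.0]
ft_force: [-10.4, 0.6, 8.7]
grip_width: -0.006
```

Call:
{"op": "carry_out", "data": {"deltas": [[255,1,0,-4,0,0,0],[255,1,0,-7,0,0,0],[255,1,0,-7,0,0,0]]}}

```text
time_s: 4.7
tool_pos: [583.2, -63.0, 122.1]
orientation: [-0.001, 0.018, 1.0, 0.0]
ft_force: [-5.2, 1.3, 0.7]
grip_width: 0.0
```

```bash
python3 v.py 3
```

```text
t 4.7 pos [583.2 -63.  122.1] yaw 3.106 F [-5.2  1.3  0.7] M [ 0.17  0.76 -0.03] w 0.0 j [-0.31  0.33  1.66  0.    1.15 -1.84]
box [-71.5 -11.2 122.1] yaw want 3.111
```

View pics/v3.png

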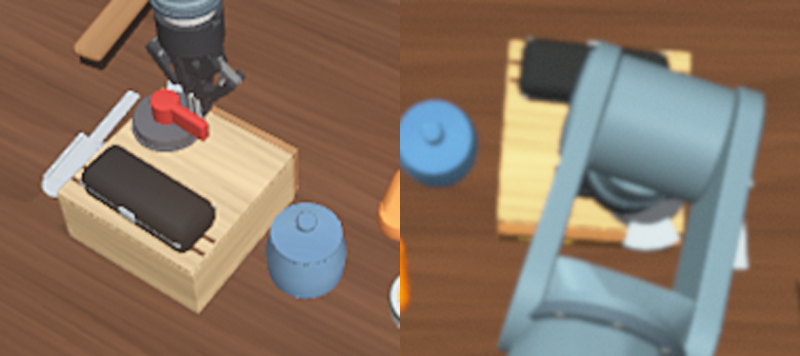

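Call:
{"op": "carry_out", "data": {"deltas": [[255,-2.2,0.8,0,0,0,0.05],[255,-4.5,1.5,0,0,0,0.1],[255,-6.8,2.0,0,0,0,0.15],[255,-9.1,2.5,0,0,0,0.2],[255,-11.4,2.8,0,0,0,0.25],[255,-13.8,3.1,0,0,0,0.3],[255,-16.1,3.2,0,0,0,0.35],[255,-18.5,3.2,0,0,0,0.4]]}}

```text
time_s: 5.6
tool_pos: [600.4, -60.9, 121.9]
orientation: [-0.003, 0.217, 0.976, -0.001]
ft_force: [-11.6, -1.1, 3.9]
grip_width: -0.003
```

```bash
cat > f.py <<'E'
from h import *
s,R=st();b=w2b(s['tool_pos']);d=b[:2]-[-55,-55];x=R.apply([1,0,0]);ph=np.pi-.031-np.arctan2(x[1],x[0])
r=np.hypot(*d);an=np.arctan2(d[1],d[0])  # centre angle; lever angle=pi/2-phi
phi=np.pi/2-(an-np.arcsin(18/r))
f=R.inv().apply(s['ft_force']);print("box",b.round(1),"toolphi",round(ph,3),"leverphi~",round(phi,3),"rad",round(np.sqrt(r*r-324),1),"F tool",f.round(1))
E
python3 f.py
```

```text
t 5.6 pos [600.4 -60.9 121.9] yaw 2.704 F [-11.6  -1.1   3.9] M [-0.26  1.94 -0.2 ] w -0.0 j [-0.3   0.36  1.62 -0.    1.17 -1.43]
box [-54.4  -8.6 121.9] toolphi 0.407 leverphi~ 0.411 rad 42.8 F tool [10.  -5.9 -3.8]
```

Call:
{"op": "carry_out", "data": {"deltas": [[255,0,0,0,0,0,0],[255,0,0,0,0,0,0]]}}

```text
time_s: 5.8
tool_pos: [600.9, -61.0, 121.9]
orientation: [-0.002, 0.216, 0.976, -0.001]
ft_force: [-10.1, -0.6, 3.0]
grip_width: 0.008
```

```bash
python3 f.py; python3 v.py 4; python3 -c "
import cv2,numpy as np
a=np.load('s4.npz')['color'][140:240,170:290,::-1];cv2.imwrite('pics/z4.png',cv2.resize(a,None,fx=6,fy=6,interpolation=2))"
```

```text
t 5.8 pos [600.9 -61.  121.9] yaw 2.706 F [-10.1  -0.6   3. ] M [-0.16  1.56 -0.14] w 0.01 j [-0.3   0.36  1.62 -0.    1.17 -1.43]
box [-53.8  -8.7 121.9] toolphi 0.405 leverphi~ 0.425 rad 42.7 F tool [ 8.9 -4.8 -3. ]
t 5.8 pos [600.9 -61.  121.9] yaw 2.706 F [-10.1  -0.6   3. ] M [-0.16  1.56 -0.14] w 0.01 j [-0.3   0.36  1.62 -0.    1.17 -1.43]
box [-53.8  -8.7 121.9] yaw want 3.111
```

View pics/z4.png

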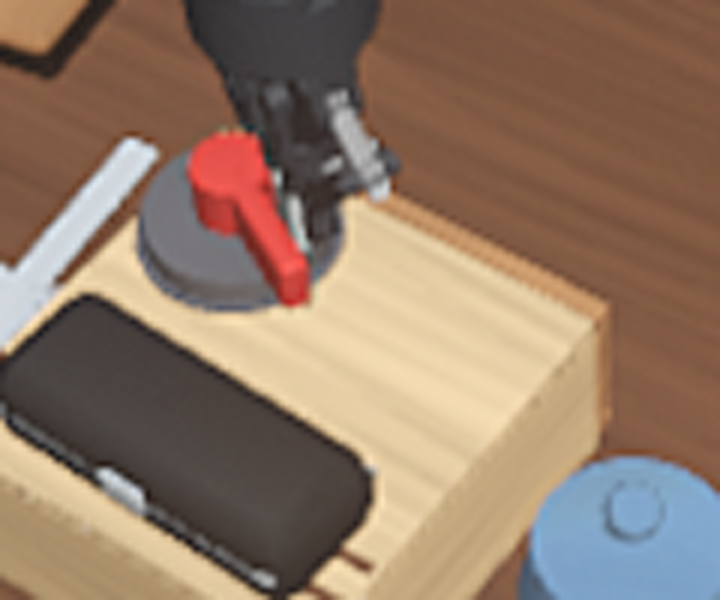

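Call:
{"op": "carry_out", "data": {"deltas": [[255,-2.2,0.8,0,0,0,0.08],[255,-4.5,1.5,0,0,0,0.16],[255,-6.8,2.0,0,0,0,0.24],[255,-9.1,2.5,0,0,0,0.3],[255,-11.4,2.8,0,0,0,0.35],[255,-13.8,3.1,0,0,0,0.4],[255,-13.8,3.1,0,0,0,0.4]]}}

```text
time_s: 6.6
tool_pos: [616.1, -63.7, 121.9]
orientation: [-0.001, 0.406, 0.914, -0.0]
ft_force: [-2.9, -0.5, -0.9]
grip_width: 0.001
```

```bash
python3 f.py
```

```text
t 6.6 pos [616.1 -63.7 121.9] yaw 2.305 F [-2.9 -0.5 -0.9] M [ 0.16  0.49 -0.04] w 0.0 j [-0.29  0.39  1.58  0.    1.17 -1.03]
box [-38.6 -10.9 121.9] toolphi 0.806 leverphi~ 0.748 rad 43.5 F tool [ 1.6 -2.6  0.9]
```

Call:
{"op": "carry_out", "data": {"deltas": [[255,-1.05,0.5,0,0,0,0.025],[255,-2.1,0.95,0,0,0,0.05],[255,-3.2,1.4,0,0,0,0.075],[255,-4.3,1.8,0,0,0,0.1]]}}

```text
time_s: 7.0
tool_pos: [619.9, -65.3, 121.9]
orientation: [-0.001, 0.452, 0.892, -0.0]
ft_force: [-5.6, 2.5, -0.2]
grip_width: -0.0
```

```bash
python3 f.py; python3 v.py 5; python3 -c "
import cv2,numpy as np
a=np.load('s5.npz')['color'][140:240,170:290,::-1];cv2.imwrite('pics/z5.png',cv2.resize(a,None,fx=6,fy=6,interpolation=2))"
```

```text
t 7.0 pos [619.9 -65.3 121.9] yaw 2.205 F [-5.6  2.5 -0.2] M [ 0.27  1.03 -0.06] w -0.0 j [-0.3   0.4   1.57  0.    1.18 -0.93]
box [-34.8 -12.4 121.9] toolphi 0.906 leverphi~ 0.835 rad 43.6 F tool [ 5.3 -3.   0.2]
t 7.0 pos [619.9 -65.3 121.9] yaw 2.205 F [-5.6  2.5 -0.2] M [ 0.27  1.03 -0.06] w -0.0 j [-0.3   0.4   1.57  0.    1.18 -0.93]
box [-34.8 -12.4 121.9] yaw want 3.111
```

View pics/z5.png

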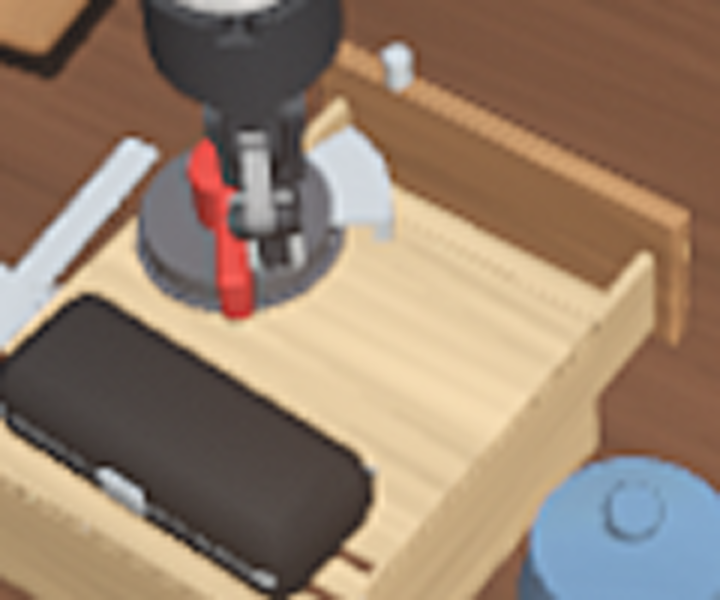

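The drawer has popped, with the board edge running from about (340,60) to (690,220). The lever is at about 0.85 rad. Now going on in small steps to feel for the stop.

Call:
{"op": "carry_out", "data": {"deltas": [[255,-1.05,0.5,0,0,0,0.025],[255,-2.1,0.95,0,0,0,0.05]]}}

```text
time_s: 7.3
tool_pos: [621.8, -66.4, 121.9]
orientation: [-0.001, 0.474, 0.881, -0.0]
ft_force: [-5.9, 1.2, 0.3]
grip_width: 0.0
```

```bash
python3 f.py
```

```text
t 7.3 pos [621.8 -66.4 121.9] yaw 2.155 F [-5.9  1.2  0.3] M [ 0.28  1.03 -0.02] w 0.0 j [-0.3   0.4   1.56  0.    1.18 -0.88]
box [-32.8 -13.4 121.9] toolphi 0.956 leverphi~ 0.882 rad 43.5 F tool [ 4.3 -4.3 -0.3]
```

Call:
{"op": "carry_out", "data": {"deltas": [[255,-1.05,0.5,0,0,0,0.025],[255,-2.1,0.95,0,0,0,0.05]]}}

```text
time_s: 7.5
tool_pos: [623.8, -67.6, 121.9]
orientation: [-0.001, 0.496, 0.869, -0.0]
ft_force: [-6.8, 2.6, -0.1]
grip_width: -0.002
```

```bash
python3 f.py
```

```text
t 7.5 pos [623.8 -67.6 121.9] yaw 2.105 F [-6.8  2.6 -0.1] M [ 0.39  1.   -0.01] w -0.0 j [-0.3   0.41  1.55  0.    1.18 -0.83]
box [-30.8 -14.6 121.9] toolphi 1.006 leverphi~ 0.931 rad 43.6 F tool [ 5.7 -4.5  0.1]
```

Call:
{"op": "carry_out", "data": {"deltas": [[255,-1.05,0.5,0,0,0,0.025],[255,-2.1,0.95,0,0,0,0.05]]}}

```text
time_s: 7.7
tool_pos: [625.7, -68.9, 121.9]
orientation: [-0.001, 0.517, 0.856, -0.0]
ft_force: [-5.7, 2.4, -0.5]
grip_width: -0.003
```

```bash
python3 f.py
```

```text
t 7.7 pos [625.7 -68.9 121.9] yaw 2.055 F [-5.7  2.4 -0.5] M [ 0.48  1.   -0.05] w -0.0 j [-0.3   0.41  1.55  0.    1.18 -0.78]
box [-28.9 -15.8 121.9] toolphi 1.056 leverphi~ 0.98 rad 43.6 F tool [ 4.7 -4.   0.5]
```

Call:
{"op": "carry_out", "data": {"deltas": [[255,-1.05,0.5,0,0,0,0.025],[255,-1.6,0.75,0,0,0,0.04]]}}

```text
time_s: 7.9
tool_pos: [627.1, -69.9, 121.8]
orientation: [-0.001, 0.534, 0.845, -0.0]
ft_force: [-5.8, 2.3, -0.0]
grip_width: 0.001
```

```bash
python3 f.py
```

```text
t 7.9 pos [627.1 -69.9 121.8] yaw 2.015 F [-5.8  2.3 -0. ] M [ 0.45  0.94 -0.1 ] w 0.0 j [-0.3   0.41  1.54  0.    1.19 -0.74]
box [-27.4 -16.8 121.8] toolphi 1.096 leverphi~ 1.017 rad 43.6 F tool [ 4.6 -4.3  0. ]
```

Call:
{"op": "carry_out", "data": {"deltas": [[255,-1.05,0.5,0,0,0,0.025],[255,-1.6,0.75,0,0,0,0.04]]}}

```text
time_s: 8.1
tool_pos: [628.5, -70.9, 121.8]
orientation: [-0.001, 0.551, 0.835, -0.0]
ft_force: [-5.9, 2.2, 0.7]
grip_width: 0.003
```

Call:
{"op": "carry_out", "data": {"deltas": [[255,-1.05,0.5,0,0,0,0.025],[255,-1.6,0.75,0,0,0,0.04]]}}

```text
time_s: 8.3
tool_pos: [629.8, -72.0, 121.8]
orientation: [-0.001, 0.567, 0.823, 0.0]
ft_force: [-4.4, 3.5, 0.7]
grip_width: 0.0
```

```bash
python3 f.py
```

```text
t 8.3 pos [629.8 -72.  121.8] yaw 1.935 F [-4.4  3.5  0.7] M [ 0.55  0.89 -0.03] w 0.0 j [-0.3   0.42  1.54  0.    1.19 -0.67]
box [-24.6 -18.8 121.8] toolphi 1.176 leverphi~ 1.089 rad 43.7 F tool [ 4.8 -2.8 -0.7]
```

Call:
{"op": "carry_out", "data": {"deltas": [[255,-1.05,0.5,0,0,0,0.025],[255,-1.6,0.75,0,0,0,0.04]]}}

```text
time_s: 8.5
tool_pos: [631.1, -73.2, 121.8]
orientation: [-0.001, 0.584, 0.812, 0.0]
ft_force: [-5.8, 3.2, -0.1]
grip_width: 0.0
```

Call:
{"op": "carry_out", "data": {"deltas": [[255,-1.05,0.5,0,0,0,0.025]]}}

```text
time_s: 8.6
tool_pos: [631.7, -73.7, 121.7]
orientation: [-0.002, 0.594, 0.805, 0.0]
ft_force: [-6.4, 5.5, 0.1]
grip_width: 0.002
```

Call:
{"op": "carry_out", "data": {"deltas": [[255,-1.05,0.5,0,0,0,0.025]]}}

```text
time_s: 8.7
tool_pos: [632.2, -73.9, 121.7]
orientation: [-0.002, 0.604, 0.797, 0.0]
ft_force: [-7.6, 8.9, 2.2]
grip_width: -0.003
```

```bash
python3 f.py
```

```text
t 8.7 pos [632.2 -73.9 121.7] yaw 1.845 F [-7.6  8.9  2.2] M [1.34 1.35 0.  ] w -0.0 j [-0.3   0.43  1.53  0.    1.19 -0.58]
box [-22.1 -20.6 121.7] toolphi 1.266 leverphi~ 1.15 rad 44.1 F tool [10.6 -4.9 -2.1]
```

Call:
{"op": "carry_out", "data": {"deltas": [[255,-0.5,0.2,0,0,0,0.01]]}}

```text
time_s: 8.8
tool_pos: [632.3, -73.9, 121.7]
orientation: [-0.003, 0.608, 0.794, 0.0]
ft_force: [-8.9, 9.1, 2.9]
grip_width: 0.002
```

```bash
python3 f.py
```

```text
t 8.8 pos [632.3 -73.9 121.7] yaw 1.835 F [-8.9  9.1  2.9] M [ 1.42  1.36 -0.01] w 0.0 j [-0.3   0.43  1.53  0.    1.19 -0.57]
box [-22.  -20.6 121.7] toolphi 1.275 leverphi~ 1.151 rad 44.1 F tool [11.1 -6.2 -2.8]
```

Position has stopped while the force climbs, so this is the stop, at about 1.15 rad. Holding there.

Call:
{"op": "carry_out", "data": {"deltas": [[255,0,0,0,0,0,0],[255,0,0,0,0,0,0],[255,0,0,0,0,0,0],[255,0,0,0,0,0,0],[255,0,0,0,0,0,0],[255,0,0,0,0,0,0]]}}

```text
time_s: 9.4
tool_pos: [632.3, -73.8, 121.7]
orientation: [-0.003, 0.607, 0.794, 0.0]
ft_force: [-8.0, 8.9, 2.0]
grip_width: 0.002
```

Call:
{"op": "carry_out", "data": {"deltas": [[255,0,0,0,0,0,0],[255,0,0,0,0,0,0],[255,0,0,0,0,0,0],[255,0,0,0,0,0,0]]}}

```text
time_s: 9.8
tool_pos: [632.3, -73.8, 121.7]
orientation: [-0.003, 0.607, 0.794, 0.0]
ft_force: [-8.2, 7.7, 2.4]
grip_width: -0.004
```

Call:
{"op": "carry_out", "data": {"deltas": [[255,2,0,-45,0,0,0],[255,2,0,-80,0,0,0],[255,2,0,-80,0,0,0],[255,2,0,-80,0,0,0],[255,2,0,-80,0,0,0]]}}

```text
time_s: 10.3
tool_pos: [633.1, -74.3, 201.5]
orientation: [-0.0, 0.608, 0.794, -0.0]
ft_force: [0.3, 0.1, -0.8]
grip_width: -0.003
```

```bash
python3 v.py 6; python3 -c "
import cv2,numpy as np
a=np.load('s6.npz')['color'][125:225,160:290,::-1];cv2.imwrite('pics/z6.png',cv2.resize(a,None,fx=6,fy=6,interpolation=2))
from h import *
s,R=st();print(delta(s['tool_pos'],R,b2w(-140,40,150),np.pi/2))"
```

```text
t 10.3 pos [633.1 -74.3 201.5] yaw 1.836 F [ 0.3  0.1 -0.8] M [0.   0.03 0.03] w -0.0 j [-0.3   0.34  1.47  0.    1.33 -0.57]
box [-21.2 -20.9 201.5] yaw want 3.111
t 10.4 pos [632.6 -74.1 200.7] yaw 1.836 F [ 0.  -0.1 -1.2] M [0.01 0.04 0.03] w -0.0 j [-0.3   0.34  1.47  0.    1.33 -0.57]
(array([ 92.56642208, -95.29651833,  51.00416277]), array([-0.00185403, -0.00087858,  0.26478346]))
```

View pics/z6.png

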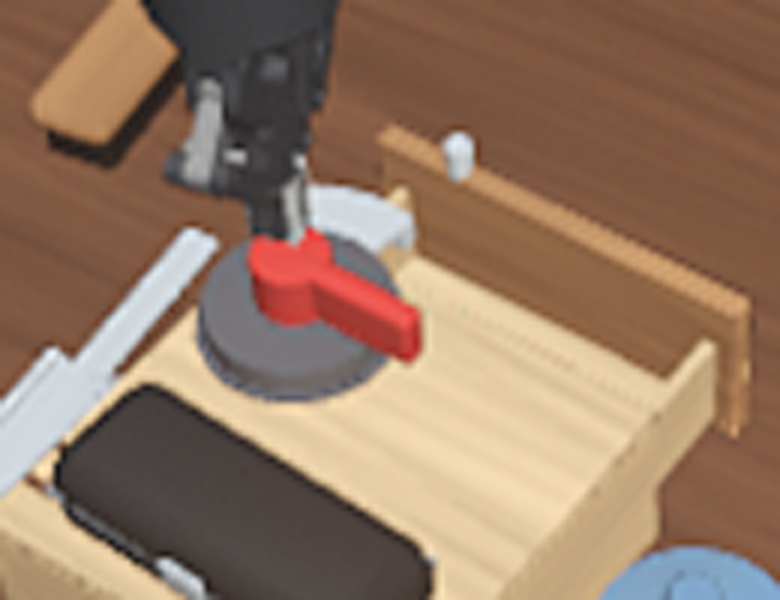

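View pics/v6.png

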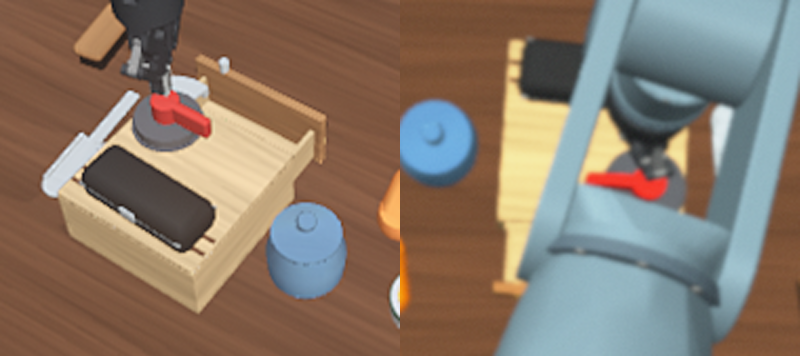

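The lever has sprung back to rest and the drawer is part-way out, with the board running from (195,60) to (325,125) in the left view. Next the finger goes in behind the board.

```bash
python3 -c "
from h import *
s,R=st();print(delta(s['tool_pos'],R,b2w(-138,42,200),np.pi-.031))"
```

```text
t 10.4 pos [632.6 -74.1 200.7] yaw 1.836 F [ 0.  -0.1 -1.2] M [0.01 0.04 0.03] w -0.0 j [-0.3   0.34  1.47  0.    1.33 -0.57]
(array([ 93.95221167, -92.88623356,   1.0014617 ]), array([-7.68516556e-04, -2.05190494e-03, -1.27501230e+00]))
```

Call:
{"op": "carry_out", "data": {"deltas": [[255,13,-13,0,0,0,-0.14],[255,26,-26,0,0,0,-0.28],[255,40,-40,0,0,0,-0.42],[255,53,-53,0,0,0,-0.56],[255,67,-66,0,0,0,-0.7],[255,80,-80,0,0,0,-0.84],[255,94,-93,0,0,0,-0.98],[255,94,-93,0,0,0,-1.12]]}}

```text
time_s: 11.2
tool_pos: [516.6, -6.5, 200.9]
orientation: [-0.002, 0.089, 0.996, 0.0]
ft_force: [-0.1, -1.1, -0.2]
grip_width: 0.007
```

Call:
{"op": "carry_out", "data": {"deltas": [[255,0,0,0,0,0,-0.14],[255,0,0,20,0,0,-0.155],[255,0,0,40,0,0,-0.155],[255,0,0,60,0,0,-0.155],[255,0,0,75,0,0,-0.155],[255,0,0,75,0,0,-0.155]]}}

```text
time_s: 11.8
tool_pos: [516.5, -7.4, 124.1]
orientation: [-0.003, 0.016, 1.0, 0.001]
ft_force: [-0.7, 1.0, 0.0]
grip_width: 0.0
```

```bash
python3 v.py 7; python3 -c "
import cv2,numpy as np
a=np.load('s7.npz')['color'][125:225,170:300,::-1];cv2.imwrite('pics/z7.png',cv2.resize(a,None,fx=6,fy=6,interpolation=2))"
```

```text
t 11.8 pos [516.5  -7.4 124.1] yaw 3.111 F [-0.7  1.   0. ] M [-0.01 -0.02  0.02] w 0.0 j [-0.24  0.18  1.84  0.    1.13 -1.78]
box [-139.9   42.3  124.1] yaw want 3.111
```

View pics/z7.png

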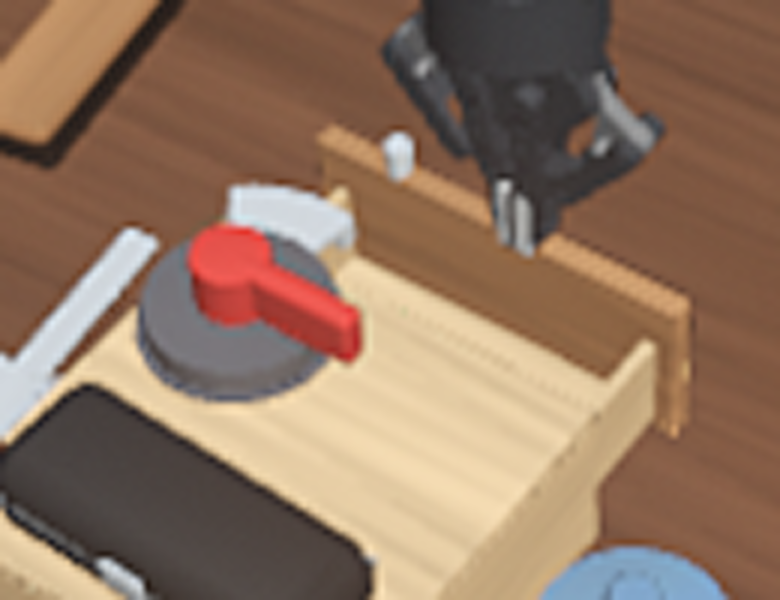

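```bash
python3 -c "
from h import *
C=np.load('s7.npz')
def pr(X):
    Y=C['R']@X+C['t'];u=C['camera_matrix']@Y;return ((u[:2]/u[2]-[170,125])*6).round(0)
for q in [(-165,99,86),(-177,99,86),(-165,-55,86),(-171,-55,101),(-140,42,124),(-60,-5,136),(-165,99,0)]: print(q,pr(b2w(*q)))"
```

```text
(-165, 99, 86) [662. 307.]
(-177, 99, 86) [676. 289.]
(-165, -55, 86) [373. 171.]
(-171, -55, 101) [378. 140.]
(-140, 42, 124) [519. 232.]
(-60, -5, 136) [318. 289.]
(-165, 99, 0) [659. 430.]
```

The fingertips at about (517,240) are over the gap behind the board. Descending.

Call:
{"op": "carry_out", "data": {"deltas": [[255,0,0,15,0,0,0],[255,0,0,30,0,0,0],[255,0,0,42,0,0,0],[255,0,0,42,0,0,0]]}}

```text
time_s: 12.3
tool_pos: [518.0, -7.7, 84.3]
orientation: [-0.001, 0.015, 1.0, 0.0]
ft_force: [-0.0, 0.0, -0.3]
grip_width: 0.002
```

Call:
{"op": "carry_out", "data": {"deltas": [[255,0,0,8,0,0,0],[255,0,0,17,0,0,0],[255,0,0,17,0,0,0]]}}

```text
time_s: 12.6
tool_pos: [518.1, -7.7, 67.2]
orientation: [-0.001, 0.015, 1.0, 0.0]
ft_force: [-0.6, 0.6, -0.2]
grip_width: -0.005
```

```bash
python3 v.py 8; python3 -c "
import cv2,numpy as np
a=np.load('s8.npz')['color'][125:225,170:300,::-1];cv2.imwrite('pics/z8.png',cv2.resize(a,None,fx=6,fy=6,interpolation=2))"
```

```text
t 12.6 pos [518.1  -7.7  67.2] yaw 3.111 F [-0.6  0.6 -0.2] M [-0.07  0.02 -0.04] w -0.0 j [-0.24  0.27  1.87  0.    1.   -1.78]
box [-138.3   42.    67.2] yaw want 3.111
```

View pics/z8.png

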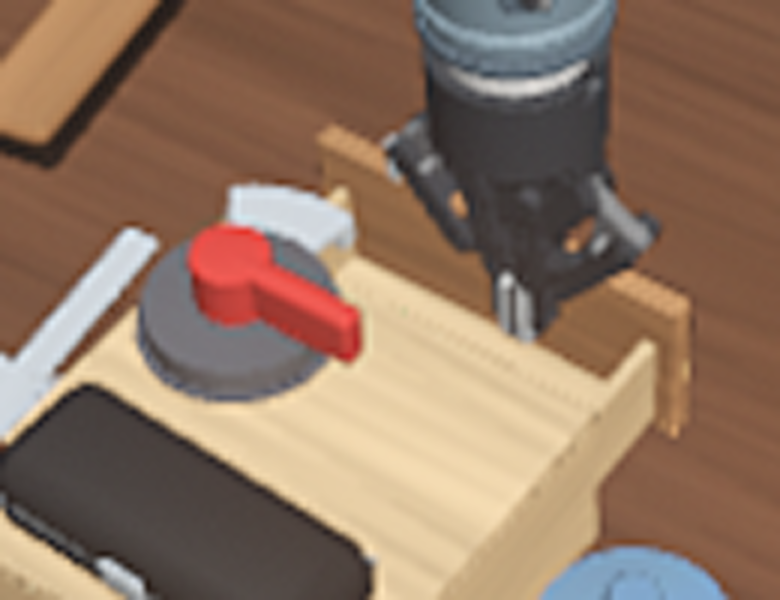

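The fingers are inside, behind the board, with no contact force. Pulling.

Call:
{"op": "carry_out", "data": {"deltas": [[255,6,0,0,0,0,0],[255,12,0,0,0,0,0],[255,18,0,0,0,0,0],[255,25,0,0,0,0,0],[255,33,0,0,0,0,0],[255,42,0,0,0,0,0],[255,51,0,0,0,0,0],[255,60,0,0,0,0,0]]}}

```text
time_s: 13.5
tool_pos: [458.1, -6.0, 68.4]
orientation: [0.0, 0.015, 1.0, -0.0]
ft_force: [1.1, 1.3, 0.1]
grip_width: -0.001
```

Call:
{"op": "carry_out", "data": {"deltas": [[255,4,0,0,0,0,0],[255,8,0,0,0,0,0],[255,12,0,0,0,0,0],[255,15,0,0,0,0,0]]}}

```text
time_s: 13.9
tool_pos: [443.6, -5.6, 68.2]
orientation: [-0.0, 0.015, 1.0, 0.0]
ft_force: [0.2, -0.4, 0.6]
grip_width: 0.001
```

Call:
{"op": "carry_out", "data": {"deltas": [[255,1,0,0,0,0,0],[255,2,0,0,0,0,0],[255,3,0,0,0,0,0]]}}

```text
time_s: 14.2
tool_pos: [440.9, -5.5, 68.3]
orientation: [-0.0, 0.015, 1.0, -0.0]
ft_force: [0.7, 0.1, -0.9]
grip_width: -0.001
```

```bash
python3 v.py 9
```

```text
t 14.2 pos [440.9  -5.5  68.3] yaw 3.111 F [ 0.7  0.1 -0.9] M [ 0.01 -0.09 -0.  ] w -0.0 j [-0.28  0.11  2.06 -0.    0.97 -1.82]
box [-215.5   41.8   68.3] yaw want 3.111
```

View pics/v9.png

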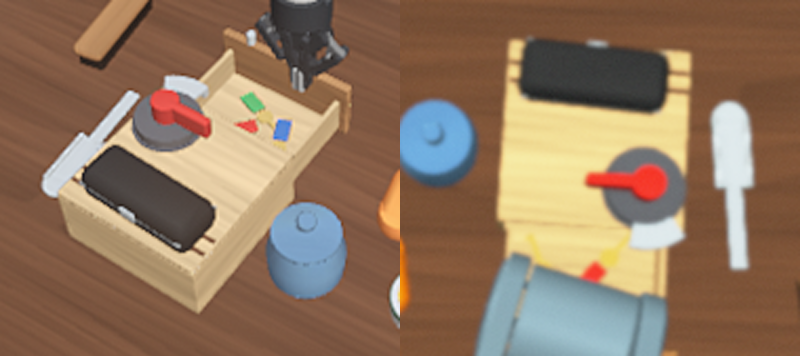

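Moving freely; the drawer is well out. Continuing slowly to the end stop.

Call:
{"op": "carry_out", "data": {"deltas": [[255,1,0,0,0,0,0],[255,2,0,0,0,0,0],[255,3,0,0,0,0,0]]}}

```text
time_s: 14.6
tool_pos: [437.8, -5.4, 68.3]
orientation: [0.0, 0.015, 1.0, 0.0]
ft_force: [-0.0, -0.5, -0.1]
grip_width: -0.0
```

Call:
{"op": "carry_out", "data": {"deltas": [[255,1,0,0,0,0,0],[255,2,0,0,0,0,0]]}}

```text
time_s: 14.8
tool_pos: [436.9, -5.5, 68.5]
orientation: [0.001, 0.016, 1.0, -0.0]
ft_force: [6.9, 0.1, -6.4]
grip_width: 0.0
```

Call:
{"op": "carry_out", "data": {"deltas": [[255,1,0,0,0,0,0],[255,2,0,0,0,0,0]]}}

```text
time_s: 15.0
tool_pos: [436.9, -5.7, 69.0]
orientation: [0.004, 0.016, 1.0, -0.0]
ft_force: [13.0, 0.5, -9.9]
grip_width: 0.002
```

End stop felt at 13 N, where it was expected. Backing off, then lifting clear.

Call:
{"op": "carry_out", "data": {"deltas": [[255,-4,0,0,0,0,0],[255,-10,0,0,0,0,0],[255,-14,0,0,0,0,0],[255,-14,0,0,0,0,0],[255,-14,0,-20,0,0,0],[255,-14,0,-50,0,0,0],[255,-14,0,-90,0,0,0],[255,-14,0,-130,0,0,0]]}}

```text
time_s: 15.8
tool_pos: [446.9, -5.4, 199.1]
orientation: [-0.001, 0.015, 1.0, 0.0]
ft_force: [1.0, -0.7, 0.4]
grip_width: 0.001
```

Call:
{"op": "carry_out", "data": {"deltas": [[255,0,25,-10,0,0,0],[255,0,50,-20,0,0,0],[255,0,-120,-30,0,0,0],[255,0,-160,-40,0,0,0],[255,0,-200,-50,0,0,0],[255,0,-200,-50,0,0,0]]}}

```text
time_s: 16.4
tool_pos: [442.8, -155.2, 241.1]
orientation: [-0.0, 0.015, 1.0, 0.0]
ft_force: [0.9, 0.5, 0.4]
grip_width: -0.003
```

```bash
python3 v.py 10; python3 -c "
from workcell import *
import cv2,numpy as np
p=read_camera('top');a=p['color'];cv2.imwrite('pics/top10.png',a[:,:,::-1])
b=np.load('top0.npz')['color'];d=np.abs(a.astype(int)-b).max(2);cv2.imwrite('pics/diff.png',np.clip(d*2,0,255).astype(np.uint8))"
```

```text
t 16.4 pos [ 442.8 -155.2  241.1] yaw 3.113 F [0.9 0.5 0.4] M [0.02 0.01 0.01] w -0.0 j [-0.59 -0.07  1.85  0.    1.36 -2.13]
box [-208.9 -107.8  241.1] yaw want 3.111
```

View pics/top10.png

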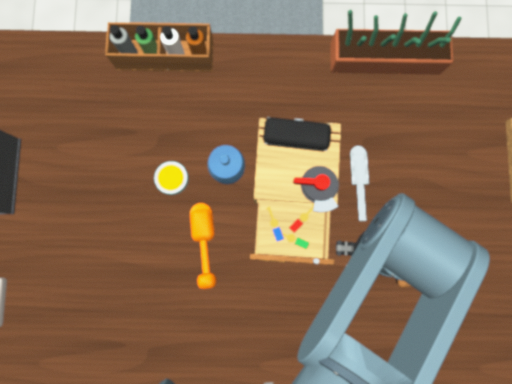

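View pics/diff.png

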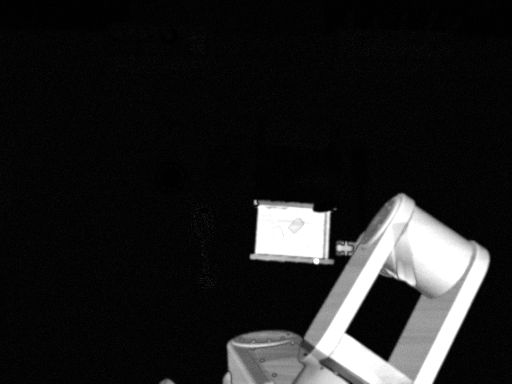

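View pics/v10.png

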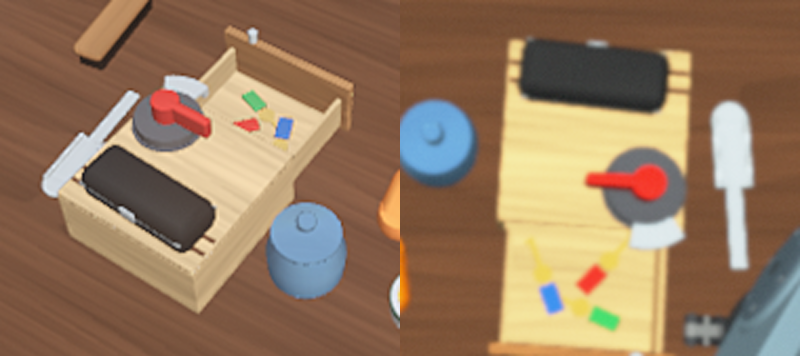

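```bash
python3 -c "
from h import *
import cv2
C=np.load('top0.npz')
for q in [(-100,45,90),(-230,45,86),(-242,45,86),(-236,-55,101)]:
    Y=C['R']@b2w(*q)+C['t'];u=C['camera_matrix']@Y;print(q,(u[:2]/u[2]).round(1))
a=cv2.imread('pics/top10.png')
for v in range(250,266): print(v,a[v,277])
from workcell import job_done
print(job_done())"
```

```text
(-100, 45, 90) [277.5 200.8]
(-230, 45, 86) [275.2 255.8]
(-242, 45, 86) [275. 261.]
(-236, -55, 101) [318.5 260.6]
250 [153 224 243]
251 [152 223 243]
252 [149 221 241]
253 [145 216 239]
254 [131 201 231]
255 [107 169 216]
256 [ 88 152 213]
257 [ 85 152 216]
258 [ 86 152 217]
259 [ 82 144 208]
260 [ 72 130 186]
261 [ 64 108 156]
262 [ 57  89 132]
263 [ 55  85 128]
264 [ 57  85 127]
265 [ 56  83 125]
the job is handed in; nothing more can be done
None
```

The drawer is fully open and the job is handed in, at about 16.5 s of the 59 s allowed.

- **Knob:** I pushed the lever clockwise with shut fingers. The hook had freed the drawer when I looked at about 0.85 rad. The stop came at about 1.15 rad, where the position stopped changing and the wrist force rose from about 6 N to about 13 N. I held it there about 1.1 s and lifted straight off. The lever then sprang back to rest by itself.
- **Drawer:** I hooked the board from inside and drew it out until I felt the end stop (13 N along the drawer's line, 16 N in all). I then backed off and lifted clear. In the last top picture the board lies within about 1 px (2–3 mm) of where 130 mm open should put it.
- **Other things:** Comparing the top view before and after shows no change at the case, jar, tin, shoe tree or shoehorn. The arm partly hid the brush in the last top view. The last side view shows the part of it in the crop where it was before. The robot was touching nothing when I handed in.

**Disagreements:**
- On the first approach the fingertips rode on something under the lever, with about 8 N upward. The likely cause is the skirt, but the listed heights don't explain it. I raised the tool and carried on clear of it.
- The two cameras differed by about 1 px on the box's position.
- In the side view, the popped drawer's post lay about 3 px from its predicted spot.

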